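# Two stationery kits for a study booth

### The arm

A 6-joint arm with a two-finger parallel gripper is mounted at the origin on the work surface. World frame = base frame: x ahead of the robot, y to its left, z up, the work surface at z = 0. Lengths are in m, angles in rad, forces in N, time in s.
With the tool pointing down it reaches from about 0.375 to 0.9 m from the base axis. Payload 3.1 kg.
Tool frame: the origin (TCP) lies between the finger pads; the fingertips stand 8 mm ahead of it and the grasp point (between the pads) lies 11 mm behind it; z points along the fingers, y is the line along which they close (so a half turn about z gives the same grasp; the last joint's range is limited). The gripper opens to 87 mm and grips with 3 to 60 N. Pads are 19 mm wide; open, the fingers measure 117 mm over their backs; the gripper's body (75 mm by 190 mm) begins 51 mm behind the grasp point.
Start: joints at [-1.526, 0.527, 1.433, -0, 1.181, -0.178], TCP at [0.139, -0.609, 0.195] pointing down, gripper open.
Joint ranges: [-3.08, 3.08], [-0.75, 2.2], [0.22, 2.44], [-1.43, 4.57], [0, 2.65], [-2.85, 2.85]. Speed limits (rad/s): [2.79, 2.79, 3.14, 3.14, 3.14, 3.14].

### API

Orientations are given as a unit quaternion [x, y, z, w].
In Python, from rig import robot, vision, job gives the robot as it stands.
- The arm moves only by the shell command python3 -m handwheel 'ROWS' [OPENING] [FORCE]. ROWS is JSON, a list of rows, each a list of 4 numbers: the shift along the tool's x, y, z as a fraction of full scale, then the turn about the tool's z as a fraction of full scale. A call has 1 to 20 rows; each row is the pose to reach, as a shift and turn from the pose commanded when the call began, along the tool's axes at that moment, turning the shorter way round; what a row does not reach only later rows make up. Full scale, the value 1, is 300 mm for a shift and 2 pi rad for a turn. A row lasts 1/12 s, in which the tool goes at most 41.7 mm and 7.16 degrees, less where a joint would pass 70% of its speed; a pose out of reach is approached as far as the arm can. A call with a number of a shift or a turn outside -1 to 1 is refused whole. A call with a gripper value outside its range is refused whole. OPENING is the opening in per cent of the stroke, from 0 (shut) to 100 (fully open), set as the call begins (- or left out, the last holds). The fingers move at their own pace and stop on an object; FORCE is the grip in N (left out, the last holds). Time passes only in rows, so rows that repeat a pose let the fingers close. It gives the time, the measured TCP pose, the force, the opening and the grip force at its end, in the units of the state.
- robot.get_obs(): the state, without advancing time (a new reading comes with each control period).
- vision.camera(name): name is "scene" or "side" or "wrist"; returns a dict with "frame" (384x512x3 uint8, red, green, blue), "K" (3x3 intrinsics, pixels), "k1" (the pictures are not rectified: a ray, as slopes to the right and down, at radius r is drawn at 1 + k1 r^2 times it, then the intrinsics apply), "cam_to_world" (4x4, takes a point from camera to world coordinates); the wrist camera has in their place "hand_eye" (4x4, takes a point from camera to tool coordinates, whose origin is the TCP and whose axes are the flange's). Camera axes: x right, y down, z forward; pixel columns grow to the right and rows downward; lengths in m; the calibration is good to about 2 mm. A picture is of the moment at which its call begins: read the wrist's pose just before it. There is no depth.
- job.hand_in(): hands the job in; it is judged then, once.
Trained networks look in the newest picture that a camera, given by its name, has taken for a name from the list of things; names that differ only in an ending like _2 or _b are one class to them, and where a whole thing is asked for, a point or a joint stands for the part that bears it (a point fixed in the world has none). Each returns a list of dicts, best first, with "conf" (0 to 1); they miss things now and then, are a little off and sometimes report something else, mostly with a low value. They report only what shows in the picture. A call takes as long as a camera call. They do not tell look-alikes from the thing itself.
- vision.look_for(camera, label): "point" ([row, column] in pixels, amid what is visible of it).
- vision.outline_of(camera, label): "mask" (384x512 bool, what is visible of it) and "point" ([row, column] in pixels, amid what is visible of it).
The state is a dict: "time": time; "q": joint angles; "joint_velocities": joint speeds; "joint_torque": joint torques, N m; "position": TCP position; "tool_rot": TCP orientation; "ft_force": force on the tool from outside, world axes, zero at the start; "moment": the same for the moment, N m; "grip_width": finger opening in m; "grip_force": force on a finger pad.
Only numpy, scipy, OpenCV 4.12 (cv2) and the standard library are available. Lean on these libraries where they do the work, as an engineer would, in place of code of your own. Each camera call takes 0.05 s, during which the arm holds its last target. There are 200 camera calls.

### The job

Make up two stationery kits: in the square tray, first set down the large wooden box, then nest the small wooden box in it, then stand the pencil sharpener upright in the small box. In the two-bay tray lay the tape roll flat in the square bay and set the stapler on its base lengthwise in the long bay, in whatever order suits. Leave the computer mouse and the eraser where they lie.

Things in the scene. Friction and masses are not known exactly. Their poses are not given: they have to be found in the camera images.
- square_tray: Fixed grey plastic tray, square, 166 x 166 mm outside, 160 x 160 mm inside, floor 3 mm thick, rim 13 mm high over the desk (10 mm above its floor). It stands on one side of the desk. Origin: centre of its underside; x and y along its sides, z up.
- bay_tray: Fixed grey plastic oblong tray, 249 mm (along its x) x 106 mm outside, walls and floor 3 mm thick, rim and divider 13 mm high over the desk (10 mm above its floor). A divider splits it in two bays: the long bay, 140 x 100 mm inside, centred 51.5 mm from the origin towards -x, and the square bay, 100 x 100 mm inside, centred 71.5 mm from the origin towards +x. It stands on the other side of the desk from the square tray. Origin: centre of its underside; z up.
- large_box_mid (a point): Loose large open box of light wood, 140 mm (x) x 66 mm (y) x 36 mm high, walls and floor 3 mm thick (inside 134 x 60 mm), about 90 g, open side up. The point is its centre, half-way up (18 mm above its underside).
- small_box_mid (a point): Loose small open box of light wood, 62 mm (x) x 44 mm (y) x 40 mm high, walls and floor 3 mm thick (inside 56 x 38 mm), about 50 g, open side up; it stands 7 mm above the large box's rim when nested. The point is its centre, half-way up (20 mm above its underside).
- sharpener_mid (a point): Loose canister pencil sharpener: upright cylinder 24 mm in diameter, 66 mm high, aluminium with a black top, about 40 g. The point is on its axis half-way up (33 mm above its underside).
- stapler_mid (a point): Loose stapler, black with a steel middle, standing on its base: 105 mm long (x), base 34 mm wide (y) and 10 mm high, upper arm 30 mm wide between 26 and 48 mm above the underside, about 160 g. The point is its centre, half-way up (24 mm above its underside).
- tape_mid (a point): Loose roll of amber adhesive tape lying flat: ring 54 mm outer diameter, 28 mm hole, 30 mm high, about 50 g. The point is on its axis half-way up (15 mm above its underside).
- mouse_mid (a point): Bystander: grey computer mouse, 100 mm (x) x 58 mm (y) x 32 mm high, loose, about 100 g. The point is half-way up (16 mm above the desk).
- eraser_mid (a point): Bystander: white eraser in a cardboard sleeve, 48 mm (x) x 23 mm (y) x 13 mm high, loose, about 25 g. The point is its centre, half-way up (6.5 mm above the desk).
There are look-alikes about, which are no part of the job. Leave any yellow look-alike of the part that bears tape_mid alone.

How it is judged:
On the way, in this order (a step that is already met when the one before it is completed fails the run):
1. the large box stands flat in the square tray (x of large_box_mid in the frame of square_tray between -0.05 and 0.05 m and y of large_box_mid in the frame of square_tray between -0.05 and 0.05 m and z of large_box_mid in the frame of square_tray between 0.017 and 0.025 m and angle between large_box_mid's own z axis and vertical below 0.06 rad), for 0.2 s.
2. the small box stands flat inside the large box, in the square tray (all of step 1 and x of small_box_mid in the frame of large_box_mid between -0.04 and 0.04 m and y of small_box_mid in the frame of large_box_mid between -0.012 and 0.012 m and z of small_box_mid in the frame of large_box_mid between 0.001 and 0.009 m and angle between small_box_mid's own z axis and vertical below 0.06 rad), for 0.2 s.
3. the sharpener stands upright inside the small box (all of step 2 and x of sharpener_mid in the frame of small_box_mid between -0.02 and 0.02 m and y of sharpener_mid in the frame of small_box_mid between -0.012 and 0.012 m and z of sharpener_mid in the frame of small_box_mid between 0.012 and 0.02 m and angle between sharpener_mid's own z axis and vertical below 0.12 rad), for 0.2 s.
At the end, for the whole second after the job is handed in: Large box flat on the square tray's floor, small box flat in it, sharpener upright (0.12 rad) in that; stapler on its base on the long bay's floor, lengthwise within 0.6 rad; tape flat on the square bay's floor (heights within 4 mm, other tilts 0.06 rad); all released, at rest (all of step 3 and x of stapler_mid in the frame of bay_tray between -0.1015 and -0.0015 m and y of stapler_mid in the frame of bay_tray between -0.035 and 0.035 m and z of stapler_mid in the frame of bay_tray between 0.023 and 0.031 m and angle between each of stapler_mid, tape_mid's own z axis and vertical below 0.06 rad and angle between the x axis of stapler_mid and the x axis of bay_tray, either way round below 0.6 rad and x of tape_mid in the frame of bay_tray between 0.045 and 0.098 m and y of tape_mid in the frame of bay_tray between -0.027 and 0.027 m and z of tape_mid in the frame of bay_tray between 0.014 and 0.022 m and linear speed of each of large_box, small_box, sharpener, stapler, tape_roll below 0.02 m/s); the robot touches nothing.
It fails at once if the computer mouse is shifted by more than 30 mm (distance of mouse_mid from where it was at the start of the episode above 0.03 m).
It fails at once if the eraser is shifted by more than 30 mm (distance of eraser_mid from where it was at the start of the episode above 0.03 m).
It also fails if it takes over 125 s, if anything falls off the work surface, if the arm or the gripper's body presses on something with over 40 N, if the wrist force passes 120 N, or if a joint passes its speed limit or range.

## Working session

There is one attempt and no reset: what is moved stays moved. The work goes in short steps, Python scripts to look and compute and a shell command to move; the robot and the scene stay as the last step left them, time stands still between calls to the robot, and variables do not carry over. Pictures are saved under pics/ and viewed, at most 14 in all, crops included, and the job is handed in when it is done.

```bash
mkdir -p pics; ls
cat > h.py <<'E'
import numpy as np, cv2
from rig import robot, vision, job
from scipy.spatial.transform import Rotation as R
def cam(name):
    o=robot.get_obs(); c=vision.camera(name)
    if 'cam_to_world' in c: T=np.array(c['cam_to_world'])
    else:
        W=np.eye(4); W[:3,:3]=R.from_quat(o['tool_rot']).as_matrix(); W[:3,3]=o['position']; T=W@np.array(c['hand_eye'])
    c['T']=T; return c
def save(c,n): cv2.imwrite('pics/'+n,c['frame'][:,:,::-1])
def px2w(c,pts,z):
    "pts: Nx2 (row,col) -> world xy at height z"
    p=np.asarray(pts,float).reshape(-1,2)[:,::-1]; K=np.array(c['K'])
    d=np.c_[(p-K[[0,1],[2,2]])/K[[0,1],[0,1]]]
    u=d.copy()
    for _ in range(20): u=d/(1+c['k1']*(u**2).sum(1,keepdims=True))
    r=np.c_[u,np.ones(len(u))]@c['T'][:3,:3].T; t=c['T'][:3,3]
    return (t+r*((z-t[2])/r[:,2])[:,None])[:,:2]
def w2px(c,P):
    P=np.asarray(P,float).reshape(-1,3); q=(P-c['T'][:3,3])@c['T'][:3,:3]; u=q[:,:2]/q[:,2:]
    u=u*(1+c['k1']*(u**2).sum(1,keepdims=True)); K=np.array(c['K'])
    return np.c_[u[:,1]*K[1,1]+K[1,2],u[:,0]*K[0,0]+K[0,2]]
E
cat > a.py <<'E'
from h import *
H=dict(square_tray=.013,bay_tray=.013,large_box_mid=.018,small_box_mid=.02,sharpener_mid=.033,stapler_mid=.024,tape_mid=.015,mouse_mid=.016,eraser_mid=.0065)
for n in ('scene','side'):
    c=cam(n); save(c,n+'0.png'); print(n,c['T'][:3,3].round(3),np.array(c['K'])[0,0],c['k1'])
    for l,z in H.items():
        for d in vision.look_for(n,l): 
            if d['conf']>.2: print(l,round(d['conf'],2),np.round(d['point']),px2w(c,d['point'],z).round(3))
print(robot.get_obs())
E
python3 a.py
```

```text
pics
scene [1.006 0.715 0.937] 480.10268967603884 -0.1873736037649278
square_tray 0.78 [274. 328.] [[0.514 0.326]]
bay_tray 0.98 [130. 184.] [[ 0.514 -0.314]]
bay_tray 0.68 [158. 242.] [[ 0.446 -0.106]]
bay_tray 0.63 [244. 212.] [[0.678 0.095]]
large_box_mid 0.68 [245. 211.] [[0.684 0.1  ]]
small_box_mid 0.6 [170. 201.] [[ 0.569 -0.128]]
sharpener_mid 0.63 [189. 217.] [[ 0.58  -0.032]]
sharpener_mid 0.23 [203. 176.] [[ 0.689 -0.053]]
stapler_mid 0.75 [160. 248.] [[ 0.447 -0.08 ]]
tape_mid 0.9 [186. 323.] [[0.34  0.113]]
tape_mid 0.88 [201. 288.] [[0.448 0.1  ]]
tape_mid 0.76 [179. 271.] [[0.433 0.01 ]]
eraser_mid 0.46 [200. 176.] [[ 0.677 -0.084]]
side [ 0.274 -0.654  0.71 ] 477.03494363107455 -0.14790349791609148
square_tray 0.98 [124. 200.] [[0.503 0.297]]
bay_tray 0.86 [332. 306.] [[ 0.5   -0.319]]
bay_tray 0.63 [239. 228.] [[ 0.446 -0.082]]
large_box_mid 0.86 [153. 302.] [[0.689 0.095]]
small_box_mid 0.9 [235. 298.] [[ 0.574 -0.127]]
small_box_mid 0.69 [238. 226.] [[ 0.443 -0.084]]
sharpener_mid 0.88 [194. 278.] [[ 0.577 -0.023]]
stapler_mid 0.77 [239. 228.] [[ 0.445 -0.094]]
tap
[... 210 characters left out ...]
]
{'time': 1.0, 'q': array([-1.52547925e+00,  5.27481454e-01,  1.43267610e+00, -3.13833553e-05,
        1.18144359e+00, -1.78511738e-01]), 'joint_velocities': array([0.00013579, 0.00150392, 0.00023693, 0.00168659, 0.00134446,
       0.00106176]), 'joint_torque': array([-9.71240588e-04, -4.40026903e+01, -1.76989245e+01,  6.34220894e-02,
        5.03627211e-02,  2.29300376e-06]), 'position': array([ 0.13873874, -0.60938249,  0.19466743]), 'tool_rot': array([ 9.93743451e-01,  1.11686854e-01, -1.42025357e-05, -5.20159306e-06]), 'ft_force': array([ 0.86552821, -1.04262129,  0.03963438]), 'moment': array([-0.0267881 , -0.0245327 ,  0.04730879]), 'grip_force': 0.0, 'grip_width': 0.0870364360061821}
```

View pics/scene0.png

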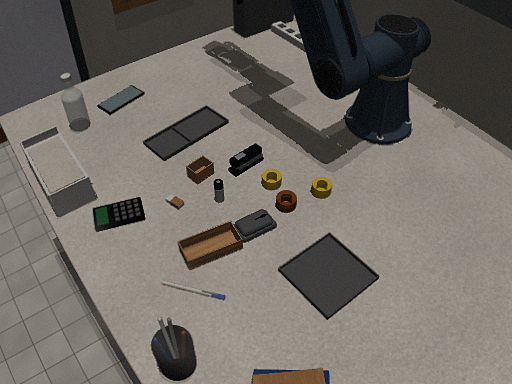

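View pics/side0.png

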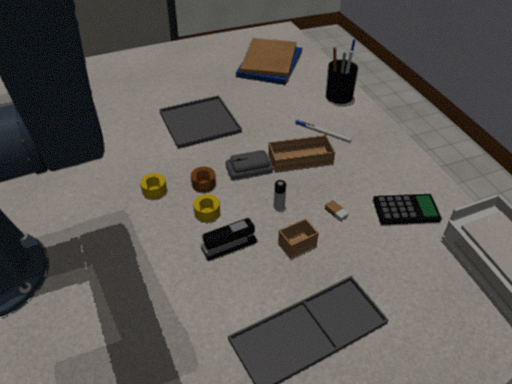

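The scene view shows the amber roll at about (201,287) and the two yellow look-alikes at (179,271) and (186,322). The stapler is at (158,245), the small box at (169,200), the sharpener at (190,218), the large box at (244,210) next to the mouse at (222,255), the two-bay tray at (132,186) and the square tray at (274,328). The side view agrees. Next I'll fit the poses to the outlines in both views.

```bash
cat > fit.py <<'E'
from h import *
from scipy.optimize import minimize
def sil(c,p,s,cyl=False):
    x,y,a=p; L,W,z0,z1=s
    if cyl: t=np.linspace(0,2*np.pi,40); k=np.c_[L/2*np.cos(t),L/2*np.sin(t)]
    else: k=np.array([[1,1],[1,-1],[-1,-1],[-1,1]])*[L/2,W/2]
    k=k@np.array([[np.cos(a),np.sin(a)],[-np.sin(a),np.cos(a)]])+[x,y]
    P=np.r_[np.c_[k,np.full(len(k),z0)],np.c_[k,np.full(len(k),z1)]]
    q=w2px(c,P)[:,::-1]; h=cv2.convexHull(q.astype(np.float32))
    m=np.zeros((384*2,512*2),np.uint8); cv2.fillConvexPoly(m,np.round((h*2+.5)*16).astype(np.int32),1,shift=4)
    return cv2.resize(m.astype(np.float32),(512,384),interpolation=cv2.INTER_AREA)
def fit(views,s,x0,cyl=False):
    "views: [(cam,mask)]; maximise IoU"
    def cost(p): 
        r=0
        for c,m in views:
            S=sil(c,p,s,cyl); r+=1-np.minimum(S,m).sum()/np.maximum(S,m).sum()
        return r/len(views)
    best=None
    for a in ([0] if cyl else np.arange(0,np.pi,np.pi/8)):
        p0=np.r_[x0,a]; sx=np.array([p0]+[p0+d for d in np.diag([.012,.012,.25])])
        r=minimize(cost,p0,method='Nelder-Mead',options=dict(initial_simplex=sx,xatol=2e-4,fatol=1e-4))
        if best is None or r.fun<best.fun: best=r
    return best.x,best.fun
S=dict(square_tray=(.166,.166,0,.013),bay_tray=(.249,.106,0,.013),large_box_mid=(.14,.066,0,.036),small_box_mid=(.062,.044,0,.04),
 sharpener_mid=(.024,.024,0,.066),stapler_mid=(.105,.032,0,.048),tape_mid=(.054,.054,0,.03),mouse_mid=(.1,.058,0,.032),eraser_mid=(.048,.023,0,.013))
E
cat > b.py <<'E'
from fit import *
X=dict(square_tray=(.505,.305),bay_tray=(.505,-.316),large_box_mid=(.687,.097),small_box_mid=(.572,-.127),sharpener_mid=(.578,-.028),stapler_mid=(.446,-.087),tape_mid=(.451,.098),mouse_mid=(.555,.096),eraser_mid=(.679,-.09))
V={l:[] for l in X}
for n in ('scene','side'):
    c=cam(n)
    for l in X:
        z=S[l][3]/2
        D=[d for d in vision.outline_of(n,l) if np.linalg.norm(px2w(c,d['point'],z)[0]-X[l])<.04]
        if D: V[l].append((c,D[0]['mask'].astype(np.float32)))
for l in X:
    cy=l[:2] in('ta','sh')
    for vs in ([V[l]]+[[v] for v in V[l]] if len(V[l])>1 else [V[l]]):
        if vs:
            p,e=fit(vs,S[l],X[l],cy); print(l,len(vs),p[:2].round(4),np.rad2deg(p[2]).round(1)%180,round(e,3))
E
python3 b.py
```

```text
square_tray 2 [0.508  0.3227] 2.3 0.033
square_tray 1 [0.5093 0.3218] 91.8 0.037
square_tray 1 [0.5073 0.323 ] 2.3 0.021
bay_tray 2 [ 0.509  -0.3135] 7.3 0.047
bay_tray 1 [ 0.508  -0.3128] 7.400000000000006 0.069
bay_tray 1 [ 0.5092 -0.3133] 7.7 0.018
large_box_mid 2 [0.6855 0.0987] 170.7 0.048
large_box_mid 1 [0.6857 0.0985] 170.7 0.053
large_box_mid 1 [0.6859 0.0988] 170.3 0.043
small_box_mid 2 [ 0.5687 -0.134 ] 9.1 0.066
small_box_mid 1 [ 0.569  -0.1358] 5.900000000000006 0.084
small_box_mid 1 [ 0.5687 -0.1341] 9.0 0.047
sharpener_mid 2 [ 0.5782 -0.0249] 171.3 0.086
sharpener_mid 1 [ 0.5789 -0.0241] 175.5 0.074
sharpener_mid 1 [ 0.5773 -0.026 ] 4.6 0.088
stapler_mid 2 [ 0.4459 -0.09  ] 5.5 0.134
stapler_mid 1 [ 0.4476 -0.0863] 10.099999999999994 0.147
stapler_mid 1 [ 0.4444 -0.091 ] 7.3 0.098
tape_mid 2 [0.4505 0.0949] 14.4 0.102
tape_mid 1 [0.4526 0.0934] 1.9 0.137
tape_mid 1 [0.4507 0.0957] 14.2 0.063
mouse_mid 2 [0.5611 0.1088] 165.5 0.252
mouse_mid 1 [0.5631 0.1059] 175.2 0.28
mouse_mid 1 [0.5607 0.108 ] 165.0 0.217
eraser_mid 2 [ 0.6804 -0.0849] 104.9 0.105
eraser_mid 1 [ 0.6809 -0.0849] 105.5 0.107
eraser_mid 1 [ 0.6803 -0.0848] 104.9 0.1
```

```bash
cat > go.py <<'E'
import sys; from h import *
o=robot.get_obs(); M=R.from_quat(o['tool_rot']).as_matrix(); p=o['position']
x,y,z,a=map(float,sys.argv[1:5])
d=M.T@(np.array([x,y,z])-p)/.3; cur=np.degrees(np.arctan2(M[1,0],M[0,0])); t=(cur-a+180)%360-180
print('pos',p.round(4),'yaw',cur.round(1),'row',d.round(3),round(t/360,4),'q6',o['q'][5].round(2),'min rows',round(max(np.linalg.norm(d)*.3/.0417,abs(t)/7.16),1))
E
python3 - <<'E'
from h import *
c=cam('side'); a=np.radians(7.5); f=lambda x:[.509+x*np.cos(a),-.3135+x*np.sin(a),.013]
print(w2px(c,[f(.02),f(-.02)]))
E
python3 -m handwheel '[[0.69,-0.73,0,0.016],[0.69,-0.73,0,0.016],[0.69,-0.73,0,0.016],[0.69,-0.73,0,0.016],[0.69,-0.73,0,0.016],[0.69,-0.73,0,0.016],[0.69,-0.73,0,0.016],[0.69,-0.73,0,0.016]]' 75 15; python3 go.py .446 -.089 .16 7
```

```text
[[322.78870818 319.9479684 ]
 [333.26928206 299.60459022]]
time: 2.72
position: [0.293, -0.3433, 0.1945]
tool_rot: [0.998, 0.063, -0.0, -0.003]
ft_force: [0.0, 0.2, -0.2]
grip_width: 0.0656
grip_force: 0.0
pos [ 0.293  -0.3433  0.1945] yaw 7.3 row [ 0.613 -0.775  0.119] 0.0008 q6 0.33 min rows 7.2
```

```bash
python3 -m handwheel '[[0.613,-0.775,0.119,0],[0.613,-0.775,0.119,0],[0.613,-0.775,0.119,0],[0.613,-0.775,0.119,0],[0.613,-0.775,0.119,0],[0.613,-0.775,0.119,0],[0.613,-0.775,0.119,0],[0.613,-0.775,0.119,0],[0.613,-0.775,0.119,0]]'
python3 - <<'E'
from fit import *
c=cam('wrist'); save(c,'w1.png')
for d in vision.outline_of('wrist','stapler_mid')[:2]:
    print(d['conf'],d['point'],px2w(c,d['point'],.048)); print(fit([(c,d['mask'].astype(np.float32))],S['stapler_mid'],(.446,-.089)))
E
python3 go.py .446 -.089 .026 7
```

```text
time: 3.47
position: [0.4469, -0.0947, 0.1588]
tool_rot: [0.998, 0.064, 0.0, 0.0]
ft_force: [0.3, -0.4, 0.0]
grip_width: 0.0646
grip_force: 0.0
0.9 [174.7, 245.8] [[ 0.45309947 -0.09035175]]
(array([ 0.44757394, -0.09003854,  0.08172915]), np.float64(0.11775946617126465))
0.5 [146.5, 63.4] [[0.45772497 0.07941503]]
(array([ 0.446, -0.089,  0.   ]), np.float64(1.0))
pos [ 0.4459 -0.0972  0.159 ] yaw 7.1 row [ 0.004 -0.027  0.443] 0.0003 q6 0.99 min rows 3.2
```

View pics/w1.png

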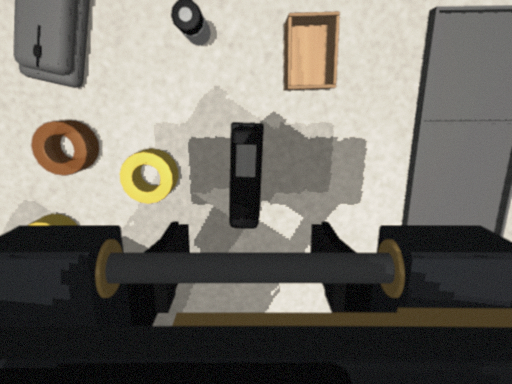

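The wrist view shows the stapler at (row 175, col 246), clear of the yellow roll at (178,147). The wrist fit agrees with the fixed cameras. I'll check that the arm has settled, then descend.

```bash
python3 -m handwheel '[[0,0,0.2,0.002],[0,0,0.2,0.002],[0,0,0.2,0.002],[0,0,0.2,0.002]]'; python3 go.py .447 -.090 .026 6
```

```text
time: 3.9
position: [0.4449, -0.098, 0.0986]
tool_rot: [0.999, 0.054, -0.001, -0.0]
ft_force: [-0.3, -0.3, -0.1]
grip_width: 0.0651
grip_force: 0.0
pos [ 0.4449 -0.098   0.0986] yaw 6.2 row [ 0.01  -0.026  0.242] 0.0005 q6 1.0 min rows 1.8
```

```bash
python3 -m handwheel '[[0.01,-0.026,0.05,0],[0.01,-0.026,0.1,0],[0.01,-0.026,0.18,0],[0.01,-0.026,0.242,0],[0.01,-0.026,0.242,0],[0.01,-0.026,0.242,0]]'
python3 -m handwheel '[[0,0,0,0],[0,0,0,0],[0,0,0,0],[0,0,0,0],[0,0,0,0],[0,0,0,0]]' 0 25;  python3 go.py .458 -.32 .10 7.5
```

```text
time: 4.4
position: [0.4485, -0.0896, 0.0271]
tool_rot: [0.999, 0.055, 0.0, 0.0]
ft_force: [-0.2, 0.1, -0.4]
grip_width: 0.0654
grip_force: 0.0
time: 4.9
position: [0.4482, -0.0885, 0.0267]
tool_rot: [0.998, 0.055, 0.0, 0.0]
ft_force: [-0.1, 0.7, -0.2]
grip_width: 0.0334
grip_force: 0.0
pos [ 0.4482 -0.0885  0.0267] yaw 6.4 row [-0.053  0.771 -0.244] -0.0032 q6 1.02 min rows 5.8
```

```bash
python3 -m handwheel '[[0,0,0,0],[0,0,0,0],[0,0,0,0],[0,0,-0.1,0],[0,0,-0.2,0],[0,0,-0.25,0],[-0.053,0.1,-0.25,-0.003],[-0.053,0.22,-0.25,-0.003],[-0.053,0.34,-0.25,-0.003],[-0.053,0.46,-0.25,-0.003],[-0.053,0.58,-0.25,-0.003],[-0.053,0.70,-0.25,-0.003],[-0.053,0.771,-0.25,-0.003],[-0.053,0.771,-0.25,-0.003],[-0.053,0.771,-0.25,-0.003]]' 0 25;  python3 go.py .458 -.32 .031 7.5
```

```text
time: 6.15
position: [0.4574, -0.321, 0.1009]
tool_rot: [0.998, 0.064, -0.0, -0.0]
ft_force: [-0.5, 0.3, -0.4]
grip_width: 0.0004
grip_force: 0.0
pos [ 0.4574 -0.321   0.1009] yaw 7.3 row [ 0.003 -0.003  0.233] -0.0006 q6 0.63 min rows 1.7
```

Run:
```python
from fit import *
c1=cam('scene');c=cam('side'); cv2.imwrite('pics/s2.png',cv2.resize(np.hstack([c['frame'][150:384,130:400],c1['frame'][80:314,130:400]]),None,fx=1.45,fy=1.45)[:,:,::-1])
for n,cc in(('side',c),('scene',c1)):
  for d in vision.outline_of(n,'stapler_mid')[:2]:
    x=px2w(cc,d['point'],.024); print(d['conf'],d['point'],x, fit([(cc,d['mask'].astype(np.float32))],S['stapler_mid'],x[0]))
```

```text
0.74 [243.5, 217.7] [[ 0.42255288 -0.09579444]] (array([ 0.44693469, -0.09138528,  3.29956583]), np.float64(0.39671361446380615))
0.67 [175.2, 200.8] [[0.44811185 0.09892824]] (array([0.44664816, 0.10595877, 1.6707839 ]), np.float64(0.504345715045929))
0.72 [159.9, 246.6] [[ 0.44757422 -0.08313173]] (array([ 0.44640475, -0.08796727,  0.17520506]), np.float64(0.14356762170791626))
0.6 [132.4, 183.3] [[ 0.5278628  -0.29346257]] (array([ 0.57390998, -0.28509885,  3.00913906]), np.float64(0.6334748268127441))
```

View pics/s2.png

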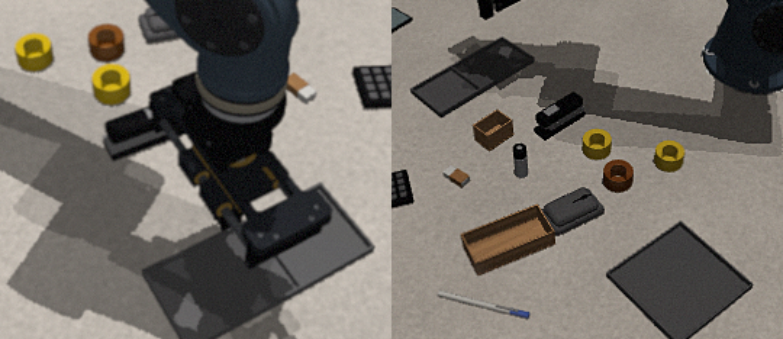

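The side crop shows the stapler still at its place with the gripper empty over the bay tray, so it slipped out of a grip I lifted too early. I'll go back and wait for the grip force this time.

```bash
python3 -m handwheel '[[0.063,-0.13,0,0],[0.063,-0.26,0,0],[0.063,-0.39,0,0],[0.063,-0.52,0,0],[0.063,-0.65,0,0],[0.063,-0.765,0,0],[0.063,-0.765,0,0],[0.063,-0.765,0,0],[0.063,-0.765,0,0]]' 75
python3 - <<'E'
from fit import *
c=cam('wrist')
for d in vision.outline_of('wrist','stapler_mid')[:1]:
    print(d['conf'],fit([(c,d['mask'].astype(np.float32))],S['stapler_mid'],(.446,-.089)))
E
python3 go.py .447 -.0895 .023 7
```

```text
time: 7.1
position: [0.4473, -0.0897, 0.1017]
tool_rot: [0.998, 0.066, 0.001, 0.0]
ft_force: [0.4, 0.6, -0.4]
grip_width: 0.0523
grip_force: 0.0
0.73 (array([ 0.44673771, -0.09017957,  3.25762341]), np.float64(0.15817135572433472))
pos [ 0.4477 -0.091   0.1016] yaw 7.4 row [-0.002 -0.006  0.262] 0.0011 q6 1.0 min rows 1.9
```

```bash
python3 -m handwheel '[[0,-0.003,0.0,0.001],[-0.002,-0.003,0.07,0.001],[-0.002,-0.003,0.14,0.001],[-0.002,-0.003,0.21,0.001],[-0.002,-0.003,0.262,0.001],[-0.002,-0.003,0.262,0.001],[-0.002,-0.003,0.262,0.001]]'
python3 -m handwheel '[[0,0,0,0],[0,0,0,0],[0,0,0,0],[0,0,0,0],[0,0,0,0],[0,0,0,0],[0,0,0,0]]' 0 30
python3 -m handwheel '[[0,0,0,0],[0,0,0,0],[0,0,0,0]]' 0 30
```

```text
time: 7.78
position: [0.4458, -0.0899, 0.0221]
tool_rot: [0.998, 0.061, -0.001, -0.0]
ft_force: [0.2, 0.7, -1.0]
grip_width: 0.0657
grip_force: 0.0
time: 8.37
position: [0.4463, -0.0893, 0.023]
tool_rot: [0.998, 0.062, 0.0, 0.0]
ft_force: [-0.5, 0.6, -0.2]
grip_width: 0.0268
grip_force: 0.0
time: 8.62
position: [0.4461, -0.0893, 0.0227]
tool_rot: [0.998, 0.062, -0.0, -0.0]
ft_force: [0.6, 0.2, -0.2]
grip_width: 0.0069
grip_force: 0.0
```

Run:
```python
from fit import *
a=cam('wrist');c1=cam('scene');c=cam('side')
f=lambda i,r,cc:cv2.resize(i['frame'][r:r+100,cc:cc+130],(390,300))
cv2.imwrite('pics/s3.png',np.vstack([np.hstack([f(c,180,170),f(c1,100,190)]),np.hstack([cv2.resize(a['frame'],(390,292)),np.zeros((292,390,3),np.uint8)])])[:,:,::-1])
print(robot.get_obs()['grip_width'])
```

```text
0.001871774197858892
```

View pics/s3.png

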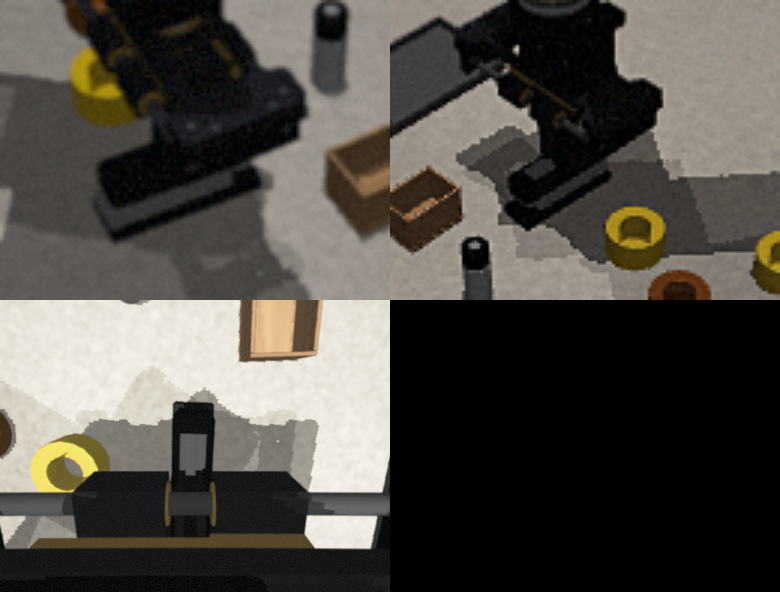

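The crops show the gripper over the stapler, but the width reads about 0. I'll mark the expected TCP and fingertip positions on an enhanced crop to see where the fingers are.

Run:
```python
from fit import *
o=robot.get_obs();p=o['position']; out=[]
for n,r0,c0 in(('side',170,160),('scene',90,180)):
    c=cam(n); f=c['frame'][r0:r0+100,c0:c0+120].astype(float)
    f=(255*(f/255)**.45).astype(np.uint8); f=cv2.resize(f,(390*2//2,325),interpolation=cv2.INTER_CUBIC)
    for z,col in((p[2]-.008,(255,0,0)),(p[2]+.011,(0,255,0)),(p[2]+.062,(0,0,255))):
        q=w2px(c,[p[0],p[1],z])[0]; cv2.circle(f,(int((q[1]-c0)*3.25),int((q[0]-r0)*3.25)),3,col,-1)
    out.append(f)
cv2.imwrite('pics/s4.png',np.hstack(out)[:,:,::-1]); print(o['grip_width'],o['grip_force'],o['ft_force'],p)
```

```text
0.001871774197858892 0.0 [-0.06019999  0.7506604  -0.89131645] [ 0.44609887 -0.08925441  0.02269567]
```

View pics/s4.png

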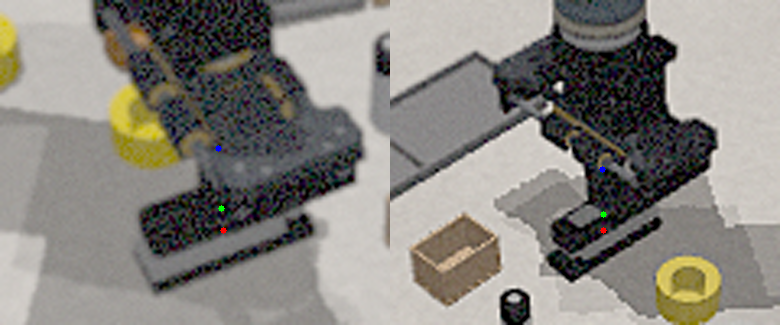

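```bash
python3 -m handwheel '[[0,0,-0.07,0],[0,0,-0.14,0],[0,0,-0.2,0],[0,0,-0.2,0],[0,0,-0.2,0]]'
python3 - <<'E'
from fit import *
o=robot.get_obs();p=o['position']; out=[]
w=cam('wrist')
for n,r0,c0 in(('side',150,160),('scene',80,180)):
    c=cam(n); f=c['frame'][r0:r0+100,c0:c0+120].astype(float)
    f=(255*(f/255)**.45).astype(np.uint8); f=cv2.resize(f,(390*2//2,325),interpolation=cv2.INTER_CUBIC)
    for z,col in((p[2]-.008,(255,0,0)),(p[2]+.011,(0,255,0)),(p[2]+.062,(0,0,255))):
        q=w2px(c,[p[0],p[1],z])[0]; cv2.circle(f,(int((q[1]-c0)*3.25),int((q[0]-r0)*3.25)),3,col,-1)
    out.append(f)
g=(255*(w['frame']/255.)**.45).astype(np.uint8); q=w2px(w,[p[0],p[1],p[2]-.008])[0]; cv2.circle(g,(int(q[1]),int(q[0])),4,(255,0,0),-1)
cv2.imwrite('pics/s5.png',np.vstack([np.hstack(out),cv2.resize(np.hstack([g,g*0]),(780,270))])[:,:,::-1]); print(o['grip_width'],o['ft_force'],p)
E
```

```text
time: 9.28
position: [0.4468, -0.0896, 0.0835]
tool_rot: [0.998, 0.062, 0.001, 0.001]
ft_force: [-1.0, -0.1, 0.1]
grip_width: 0.0006
grip_force: 0.0
0.0005740172996070037 [-0.96201847 -0.06683314  0.14375931] [ 0.44677993 -0.08956397  0.08347723]
```

View pics/s5.png

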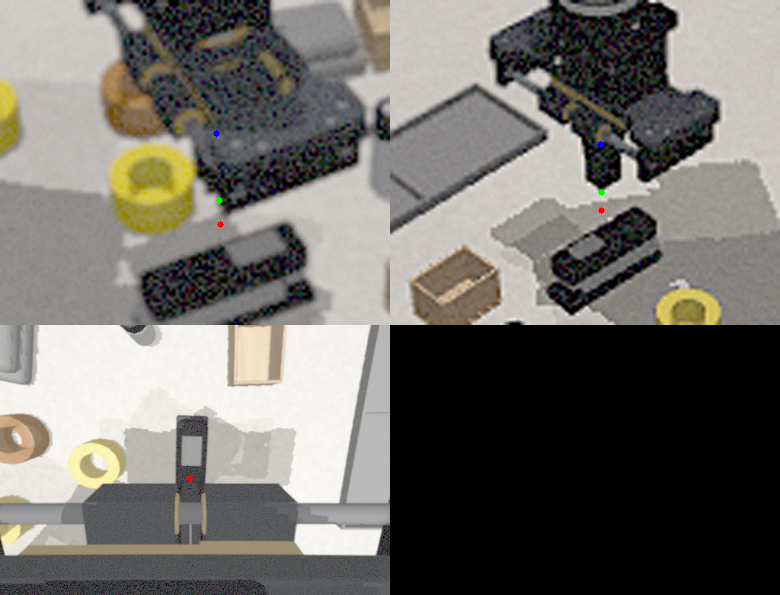

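The scene crop shows the real fingertips at about (601,185), while the reported TCP puts them at (601,210). So the fingers end roughly 30 mm higher than the pose reading implies. I'll get the true offset by touching down gently on bare desk.

```bash
python3 -m handwheel '[[0,0.12,0,0],[0,0.24,0,0],[0,0.33,0,0],[0,0.33,0.1,0],[0,0.33,0.2,0],[0,0.33,0.24,0],[0,0.33,0.24,0],[0,0.33,0.24,0]]'; for i in 1; do python3 -m handwheel '[[0,0,0.01,0],[0,0,0.02,0],[0,0,0.03,0],[0,0,0.04,0],[0,0,0.04,0]]'; done;  python3 go.py .447 -.0895 0 7
python3 - <<'E'
from h import *
print(robot.get_obs()['q'].round(4))
E
```

```text
time: 10.1
position: [0.4572, -0.1869, 0.0094]
tool_rot: [0.998, 0.061, -0.001, -0.001]
ft_force: [0.4, 0.1, 1.0]
grip_width: 0.0003
grip_force: 0.0
time: 10.52
position: [0.4584, -0.1874, -0.0012]
tool_rot: [0.998, 0.062, 0.0, 0.0]
ft_force: [-0.5, -0.1, 0.7]
grip_width: 0.0006
grip_force: 0.0
pos [ 0.4584 -0.1874 -0.0012] yaw 7.1 row [ 0.003 -0.329 -0.004] 0.0002 q6 0.83 min rows 2.4
[-0.6143  0.6945  1.9002  0.      0.5467  0.8331]
```

```bash
for i in 1; do python3 -m handwheel '[[0,0,0.01,0],[0,0,0.02,0],[0,0,0.03,0],[0,0,0.04,0],[0,0,0.04,0]]'|grep -E 'pos|ft_f'; python3 -m handwheel '[[0,0,0.01,0],[0,0,0.02,0],[0,0,0.02,0]]'|grep -E 'pos|ft_f'; python3 -m handwheel '[[0,0,0.01,0],[0,0,0.02,0],[0,0,0.02,0]]'|grep -E 'pos|ft_f'; done
```

```text
position: [0.458, -0.1873, -0.0139]
ft_force: [0.5, 0.3, -0.1]
position: [0.458, -0.1874, -0.0198]
ft_force: [0.1, 0.4, 1.1]
position: [0.4581, -0.1874, -0.0258]
ft_force: [-0.4, 0.5, 1.1]
```

```bash
python3 -m handwheel '[[0,0,0.005,0],[0,0,0.01,0],[0,0,0.01,0]]'|grep -E 'pos|ft_f'; python3 -m handwheel '[[0,0,0.005,0],[0,0,0.01,0],[0,0,0.01,0]]'|grep -E 'pos|ft_f'; python3 -m handwheel '[[0,0,0.005,0],[0,0,0.01,0],[0,0,0.01,0]]'|grep -E 'pos|ft_f'
```

```text
position: [0.4584, -0.1876, -0.0275]
ft_force: [-0.8, 0.4, 6.8]
position: [0.4584, -0.1876, -0.0276]
ft_force: [-4.3, 1.6, 34.2]
position: [0.4585, -0.1876, -0.0278]
ft_force: [-7.7, 4.1, 58.7]
```

```bash
python3 -m handwheel '[[0,0,-0.02,0],[0,0,-0.03,0],[0,0,-0.03,0]]'|grep -E 'pos|ft_f'
python3 - <<'E'
from fit import *
o=robot.get_obs();p=o['position']; out=[]
for n in('side','scene'):
    c=cam(n); q=w2px(c,[p[0],p[1],p[2]+.027])[0]; r0,c0=int(q[0])-50,int(q[1])-60; f=c['frame'][r0:r0+100,c0:c0+120].astype(float)
    f=(255*(f/255)**.45).astype(np.uint8); f=cv2.resize(f,(390,325),interpolation=cv2.INTER_CUBIC)
    cv2.circle(f,(int((q[1]-c0)*3.25),int((q[0]-r0)*3.25)),3,(255,0,0),-1)
    out.append(f)
cv2.imwrite('pics/s6.png',np.hstack(out)[:,:,::-1])
c=cam('wrist'); T=c['T'].copy()
D=vision.outline_of('wrist','stapler_mid')[:1]; E=vision.outline_of('wrist','small_box_mid')[:1]
for dz in(0,.035):
    c['T']=T.copy(); c['T'][2,3]+=dz
    for d in D:print(dz,d['conf'],fit([(c,d['mask'].astype(np.float32))],S['stapler_mid'],(.446,-.089)))
    for d in E:print(dz,d['conf'],fit([(c,d['mask'].astype(np.float32))],S['small_box_mid'],(.569,-.134)))
E
```

```text
position: [0.459, -0.188, -0.0243]
ft_force: [-0.7, -0.3, 0.3]
0 0.75 (array([ 0.44721061, -0.07756519, -0.47870565]), np.float64(0.34524625539779663))
0 0.74 (array([ 0.56926443, -0.13508527,  3.28473254]), np.float64(0.013474047183990479))
0.035 0.75 (array([ 0.44054453, -0.07331087,  3.24865225]), np.float64(0.3040740489959717))
0.035 0.74 (array([ 0.5624509 , -0.12825803,  1.71076879]), np.float64(0.07432609796524048))
```

View pics/s6.png

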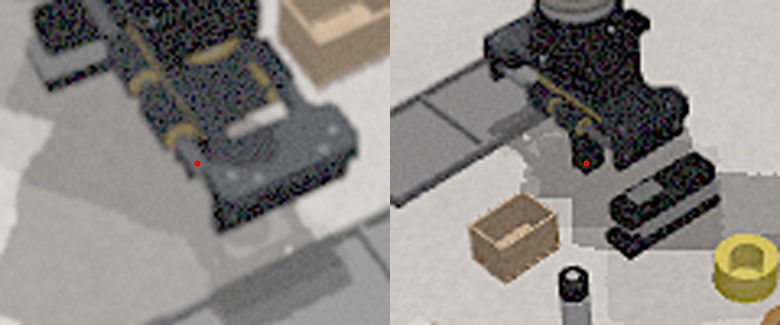

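The side and scene crops show the fingertips sitting where (x, y) says, on the desk by the small box. The wrist camera also agrees with the pose (small box IoU 0.987). So xy is right, but the fingertips really end 27 mm behind the reported TCP rather than 8 mm ahead of it. I'll work in tip heights from here.

```bash
sed -i 's/x,y,z,a=.*/x,y,z,a=map(float,sys.argv[1:5]); z-=.027 # z is tip height/' go.py
python3 -m handwheel '[[0,0,-0.1,0],[0,0,-0.2,0],[0,0,-0.26,0],[0,0,-0.26,0],[-0.01,-0.12,-0.26,0.0],[0,-0.24,-0.26,0.0],[0,-0.325,-0.26,0],[0,-0.325,-0.26,0],[0,-0.325,-0.26,0],[0,-0.325,-0.26,0]]' 80; python3 go.py .4468 -.090 .018 6.5
```

```text
time: 13.52
position: [0.4468, -0.0912, 0.0521]
tool_rot: [0.998, 0.062, -0.0, 0.0]
ft_force: [1.2, -0.2, -0.2]
grip_width: 0.0592
grip_force: 0.0
pos [ 0.4468 -0.0912  0.0521] yaw 7.1 row [ 0.001 -0.004  0.204] 0.0016 q6 1.0 min rows 1.5
```

```bash
python3 -m handwheel '[[0,-0.003,0,0.001],[0,-0.003,0.05,0.001],[0,-0.003,0.1,0.001],[0,-0.003,0.15,0.001],[0,-0.003,0.204,0.001],[0,-0.003,0.204,0.001],[0,-0.003,0.204,0.001]]'
python3 -m handwheel '[[0,0,0,0],[0,0,0,0],[0,0,0,0],[0,0,0,0],[0,0,0,0],[0,0,0,0],[0,0,0,0],[0,0,0,0],[0,0,0,0],[0,0,0,0]]' 0 30;python3 go.py .458 -.32 .09 7.5
```

```text
time: 14.1
position: [0.446, -0.0906, -0.0092]
tool_rot: [0.998, 0.058, -0.001, -0.0]
ft_force: [-0.0, 0.2, -0.4]
grip_width: 0.0695
grip_force: 0.0
time: 14.93
position: [0.4463, -0.0899, -0.0083]
tool_rot: [0.998, 0.059, 0.0, 0.0]
ft_force: [0.5, 0.7, 3.7]
grip_width: 0.0297
grip_force: 29.8
pos [ 0.4463 -0.0899 -0.0083] yaw 6.7 row [-0.051  0.766 -0.237] -0.0022 q6 1.01 min rows 5.8
```

Gripped: 29.7 mm wide at 30 N.

```bash
python3 -m handwheel '[[0,0,-0.06,0],[0,0,-0.14,0],[0,0,-0.2,0],[-0.051,0.08,-0.2,-0.002],[-0.051,0.2,-0.2,-0.002],[-0.051,0.32,-0.2,-0.002],[-0.051,0.44,-0.2,-0.002],[-0.051,0.56,-0.2,-0.002],[-0.051,0.68,-0.2,-0.002],[-0.051,0.766,-0.2,-0.002],[-0.051,0.766,-0.2,-0.002],[-0.051,0.766,-0.2,-0.002],[-0.051,0.766,-0.2,-0.002]]';  python3 go.py .458 -.32 .0215 7.5
```

```text
time: 16.02
position: [0.4566, -0.3185, 0.0508]
tool_rot: [0.998, 0.065, -0.001, -0.001]
ft_force: [-1.0, 0.3, -0.9]
grip_width: 0.03
grip_force: 29.8
pos [ 0.4566 -0.3185  0.0508] yaw 7.4 row [0.004 0.006 0.188] -0.0003 q6 0.63 min rows 1.4
```

```bash
python3 -m handwheel '[[0.004,0.005,0.06,0],[0.004,0.005,0.12,0],[0.004,0.005,0.16,0],[0.004,0.005,0.18,0],[0.004,0.005,0.187,0],[0.004,0.005,0.187,0]]'
python3 -m handwheel '[[0,0,0,0],[0,0,0,0],[0,0,0,0],[0,0,0,0],[0,0,0,0],[0,0,-0.08,0],[0,0,-0.18,0],[0,0,-0.28,0],[0,0,-0.28,0],[0,0,-0.28,0]]' 95; python3 go.py .4505 .0955 .08 7.5
```

```text
time: 16.52
position: [0.4587, -0.3197, -0.0047]
tool_rot: [0.998, 0.065, -0.001, -0.001]
ft_force: [-0.4, -0.0, -1.5]
grip_width: 0.0297
grip_force: 29.8
time: 17.35
position: [0.4604, -0.3224, 0.0814]
tool_rot: [0.998, 0.065, 0.002, 0.002]
ft_force: [-0.8, 0.3, -0.4]
grip_width: 0.081
grip_force: 0.0
pos [ 0.4604 -0.3224  0.0814] yaw 7.4 row [ 0.147 -1.386  0.09 ] -0.0002 q6 0.63 min rows 10.0
```

```bash
python3 -m handwheel '[[0.02,-0.12,0,0],[0.03,-0.26,0,0],[0.04,-0.4,0,0],[0.06,-0.53,0,0],[0.07,-0.67,0,0],[0.08,-0.8,0,0],[0.1,-0.93,0,0],[0.1,-0.95,0,0],[0.1,-0.95,0,0],[0.1,-0.95,0,0]]' 80;python3 go.py .4505 .0955 .08 40
```

```text
time: 18.18
position: [0.452, -0.0347, 0.0788]
tool_rot: [0.998, 0.066, -0.0, 0.0]
ft_force: [0.5, -0.8, 1.0]
grip_width: 0.0695
grip_force: 0.0
pos [ 0.452  -0.0347  0.0788] yaw 7.5 row [ 0.052 -0.431  0.086] -0.0902 q6 1.12 min rows 4.5
```

```bash
python3 -m handwheel '[[0.02,-0.13,0.03,-0.02],[0.03,-0.26,0.06,-0.04],[0.05,-0.39,0.086,-0.06],[0.052,-0.431,0.086,-0.08],[0.052,-0.431,0.086,-0.09],[0.052,-0.431,0.086,-0.09],[0.052,-0.431,0.086,-0.09],[0.052,-0.431,0.086,-0.09]]'
python3 - <<'E'
from fit import *
c=cam('wrist')
for d in vision.outline_of('wrist','tape_mid'):
    x=px2w(c,d['point'],.015); m=d['mask']; print(d['conf'],x,c['frame'][m].mean(0).round(), fit([(c,m.astype(np.float32))],S['tape_mid'],x[0],True))
E
python3 go.py .4505 .0955 .006 40
```

```text
time: 18.85
position: [0.4517, 0.094, 0.0535]
tool_rot: [0.941, 0.339, 0.0, 0.0]
ft_force: [-0.0, 1.2, -0.5]
grip_width: 0.0696
grip_force: 0.0
0.88 [[0.34312616 0.08755996]] [196. 176.  79.] (array([0.34269845, 0.0715167 , 0.12717164]), np.float64(0.888595700263977))
0.77 [[0.41930351 0.0103004 ]] [166. 148.  68.] (array([ 0.40658497, -0.00091595,  0.69167346]), np.float64(0.7576910853385925))
0.66 [[0.44935045 0.08692843]] [135.  89.  55.] (array([ 0.45146378,  0.0944343 , -0.02991607]), np.float64(0.16441553831100464))
pos [0.4514 0.0942 0.0537] yaw 39.6 row [ 0.    -0.005  0.249] -0.001 q6 0.84 min rows 1.8
```

```bash
python3 -m handwheel '[[0,-0.003,0.06,0],[0,-0.003,0.13,0],[0,-0.003,0.19,0],[0,-0.003,0.23,0],[0,-0.003,0.247,0],[0,-0.003,0.247,0]]'
python3 -m handwheel '[[0,0,0,0],[0,0,0,0],[0,0,0,0],[0,0,0,0],[0,0,0,0],[0,0,0,0]]' 0 20
python3 - <<'E'
import numpy as np
a=np.radians(7.5); print(.509+.0715*np.cos(a),-.3135+.0715*np.sin(a))
E
python3 go.py .5799 -.3042 .1 40
```

```text
time: 19.45
position: [0.4499, 0.0956, -0.0214]
tool_rot: [0.94, 0.34, -0.001, -0.0]
ft_force: [-0.2, 0.1, 0.2]
grip_width: 0.0694
grip_force: 0.0
time: 19.95
position: [0.451, 0.0961, -0.0197]
tool_rot: [0.94, 0.341, 0.001, 0.0]
ft_force: [0.1, -1.0, 6.5]
grip_width: 0.0529
grip_force: 20.0
0.5798883075882274 -0.3041673772562663
pos [ 0.451   0.0961 -0.0197] yaw 39.8 row [-0.524  1.3   -0.308] -0.0005 q6 0.84 min rows 10.3
```

```bash
python3 -m handwheel '[[0,0,-0.1,0],[0,0,-0.22,0],[0,0,-0.31,0],[-0.04,0.1,-0.31,0],[-0.09,0.22,-0.31,0],[-0.14,0.35,-0.31,0],[-0.19,0.48,-0.31,0],[-0.24,0.6,-0.31,0],[-0.27,0.68,-0.31,0],[-0.27,0.68,-0.31,0],[-0.27,0.68,-0.31,0]]'; python3 go.py .58 -.304 .1 40
```

```text
time: 20.87
position: [0.5189, -0.1137, 0.0724]
tool_rot: [0.941, 0.339, 0.0, -0.0]
ft_force: [0.3, 0.6, -0.6]
grip_width: 0.0527
grip_force: 20.0
pos [ 0.5189 -0.1137  0.0724] yaw 39.7 row [-0.248  0.618 -0.002] -0.001 q6 0.45 min rows 4.8
```

```bash
python3 -m handwheel '[[-0.04,0.1,0,0],[-0.09,0.22,0,0],[-0.14,0.35,0,0],[-0.19,0.48,0,0],[-0.248,0.618,0,0],[-0.248,0.618,0,0],[-0.248,0.618,0.08,0],[-0.248,0.618,0.16,0],[-0.248,0.618,0.22,0],[-0.248,0.618,0.26,0],[-0.248,0.618,0.287,0],[-0.248,0.618,0.297,0],[-0.248,0.618,0.297,0]]'; python3 go.py .58 -.304 .01 40
```

```text
time: 21.95
position: [0.5802, -0.3009, -0.0162]
tool_rot: [0.94, 0.341, -0.0, -0.001]
ft_force: [-0.2, 0.0, -0.9]
grip_width: 0.0526
grip_force: 20.0
pos [ 0.5802 -0.3009 -0.0162] yaw 39.9 row [-0.007  0.008  0.003] -0.0003 q6 0.23 min rows 0.1
```

```bash
python3 -m handwheel '[[0,0,0,0],[0,0,0,0],[0,0,0,0],[0,0,0,0],[0,0,-0.1,0],[0,0,-0.22,0],[0,0,-0.3,0],[0,0,-0.3,0.02],[0,0,-0.3,0.04],[0,0,-0.3,0.06],[0,0,-0.3,0.08],[0,0,-0.3,0.1],[0,0,-0.3,0.12],[0,0,-0.3,0.137],[0,0,-0.3,0.137],[0,0,-0.3,0.137]]' 100;  python3 go.py .6857 .0987 .1 -9.3
```

```text
time: 23.28
position: [0.5804, -0.3025, 0.0736]
tool_rot: [0.997, -0.081, 0.0, 0.0]
ft_force: [-0.1, -0.6, -0.2]
grip_width: 0.087
grip_force: 0.0
pos [ 0.5804 -0.3025  0.0736] yaw -9.3 row [ 0.13  -1.376  0.002] -0.0001 q6 1.08 min rows 9.9
```

```bash
python3 -m handwheel '[[0.01,-0.12,0,0],[0.02,-0.25,0,0],[0.04,-0.38,0,0],[0.05,-0.51,0,0],[0.06,-0.64,0,0],[0.07,-0.76,0,0],[0.07,-0.76,0,0],[0.07,-0.76,0,0],[0.07,-0.76,0,0]]';  python3 go.py .6857 .0987 .1 -9.3
```

```text
time: 24.03
position: [0.6388, -0.0812, 0.0735]
tool_rot: [0.997, -0.082, 0.0, 0.0]
ft_force: [0.9, -0.2, -0.2]
grip_width: 0.0869
grip_force: 0.0
pos [ 0.6388 -0.0812  0.0735] yaw -9.4 row [ 0.057 -0.617  0.001] -0.0002 q6 1.44 min rows 4.5
```

```bash
python3 -m handwheel '[[0.01,-0.12,0,0],[0.02,-0.25,0,0],[0.04,-0.38,0,0],[0.05,-0.51,0,0],[0.057,-0.617,0,0],[0.057,-0.617,0,0],[0.057,-0.617,0,0],[0.057,-0.617,0,0]]'
python3 - <<'E'
from fit import *
c=cam('wrist')
for d in vision.outline_of('wrist','large_box_mid')[:2]:
    m=d['mask']; rc=np.argwhere(m); print(d['conf'],rc.min(0),rc.max(0),fit([(c,m.astype(np.float32))],S['large_box_mid'],(.6857,.0987)))
E
python3 go.py .6857 .0987 .012 -9.3
```

```text
time: 24.7
position: [0.686, 0.0968, 0.0732]
tool_rot: [0.997, -0.083, -0.0, 0.0]
ft_force: [0.2, -0.3, 0.4]
grip_width: 0.0868
grip_force: 0.0
0.78 [106 202] [289 298] (array([ 0.68595715,  0.09637128, -0.16530172]), np.float64(0.16870415210723877))
pos [0.686  0.0962 0.0734] yaw -9.6 row [-0.002 -0.008  0.295] -0.0009 q6 1.72 min rows 2.1
```

```bash
python3 -m handwheel '[[-0.001,-0.005,0.06,0],[-0.001,-0.005,0.13,0],[-0.001,-0.005,0.2,0],[-0.001,-0.005,0.26,0],[-0.001,-0.005,0.295,0],[-0.001,-0.005,0.295,0],[-0.001,-0.005,0.295,0]]'
python3 -m handwheel '[[0,0,0,0],[0,0,0,0],[0,0,0,0],[0,0,0,0],[0,0,0,0],[0,0,0,0],[0,0,0,0]]' 0 20; python3 go.py .508 .3225 .1 2.3
```

```text
time: 25.38
position: [0.6859, 0.0991, -0.0153]
tool_rot: [0.997, -0.084, -0.0, 0.0]
ft_force: [-0.1, -0.7, -0.3]
grip_width: 0.0872
grip_force: 0.0
time: 25.97
position: [0.6867, 0.1001, -0.014]
tool_rot: [0.997, -0.083, 0.001, 0.0]
ft_force: [-0.8, -2.1, 5.7]
grip_width: 0.066
grip_force: 20.0
pos [ 0.6867  0.1001 -0.014 ] yaw -9.5 row [-0.709 -0.633 -0.291] -0.0327 q6 1.72 min rows 7.2
```

```bash
python3 -m handwheel '[[0,0,-0.1,0],[0,0,-0.2,0],[0,0,-0.27,0],[-0.08,-0.07,-0.27,-0.01],[-0.18,-0.16,-0.27,-0.02],[-0.28,-0.25,-0.27,-0.03],[-0.38,-0.34,-0.27,-0.033],[-0.48,-0.43,-0.27,-0.033],[-0.58,-0.52,-0.27,-0.033],[-0.66,-0.59,-0.27,-0.033],[-0.709,-0.633,-0.27,-0.033],[-0.709,-0.633,-0.27,-0.033],[-0.709,-0.633,-0.27,-0.033],[-0.709,-0.633,-0.27,-0.033]]'; python3 go.py .508 .3225 .0165 2.3
```

```text
time: 27.13
position: [0.5081, 0.3225, 0.0658]
tool_rot: [1.0, 0.021, 0.0, 0.0]
ft_force: [-0.2, -0.7, -0.2]
grip_width: 0.0662
grip_force: 20.0
pos [0.5081 0.3225 0.0658] yaw 2.4 row [-0.    -0.     0.254] 0.0003 q6 1.91 min rows 1.8
```

```bash
python3 -m handwheel '[[0,0,0.07,0],[0,0,0.14,0],[0,0,0.2,0],[0,0,0.235,0],[0,0,0.253,0],[0,0,0.255,0],[0,0,0.255,0]]'
python3 -m handwheel '[[0,0,0,0],[0,0,0,0],[0,0,0,0],[0,0,0,0],[0,0,0,0],[0,0,-0.1,0],[0,0,-0.2,0],[0,0,-0.3,0],[0,0,-0.3,0],[0,0,-0.3,0]]' 100;  python3 - <<'E'
from fit import *
vs=[]
for n in('scene','side'):
    c=cam(n); D=[d for d in vision.outline_of(n,'large_box_mid') if np.linalg.norm(px2w(c,d['point'],.02)[0]-[.508,.3225])<.05]
    if D: vs.append((c,D[0]['mask'].astype(np.float32)))
c1=cam('scene'); cv2.imwrite('pics/s7.png',cv2.resize(c1['frame'][60:340,120:420],None,fx=2,fy=2)[:,:,::-1])
s=(.14,.066,.003,.039); print(len(vs),fit(vs,s,(.508,.3225)),[fit([v],s,(.508,.3225)) for v in vs])
E
python3 go.py .569 -.1350 .1 98.5
```

```text
time: 27.72
position: [0.5087, 0.3222, -0.0104]
tool_rot: [1.0, 0.02, 0.0, -0.0]
ft_force: [-0.2, 0.2, -0.8]
grip_width: 0.0662
grip_force: 20.0
time: 28.55
position: [0.5091, 0.3234, 0.0816]
tool_rot: [1.0, 0.021, 0.002, -0.001]
ft_force: [-0.4, -1.0, -0.1]
grip_width: 0.0867
grip_force: 0.0
2 (array([0.50801785, 0.32368173, 0.05801508]), np.float64(0.11950138211250305)) [(array([0.50986329, 0.32367212, 3.20078003]), np.float64(0.13076454401016235)), (array([0.50609925, 0.32598586, 3.12255335]), np.float64(0.0993451476097107))]
pos [0.5064 0.3222 0.0779] yaw 2.4 row [0.145 1.531 0.018] -0.267 q6 1.91 min rows 13.4
```

View pics/s7.png

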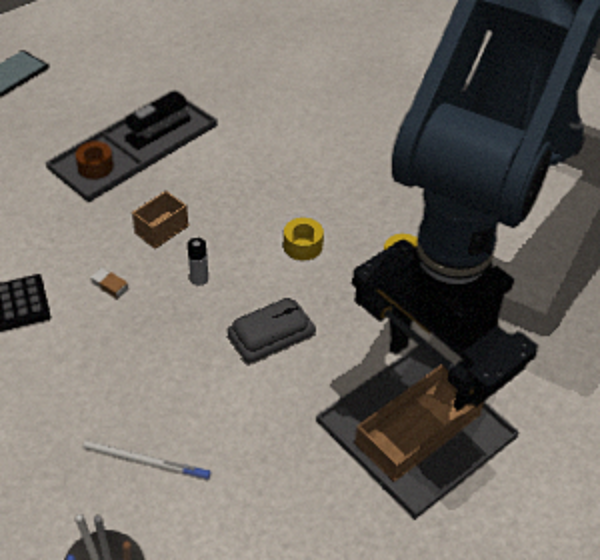

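The picture shows the tape and stapler in their bays and the large box standing flat in the square tray, centred near (425,430). Next is the small box.

```bash
python3 -m handwheel '[[0.01,0.1,0,-0.018],[0.02,0.22,0,-0.037],[0.03,0.34,0,-0.056],[0.04,0.47,0,-0.075],[0.05,0.59,0,-0.093],[0.06,0.71,0,-0.112],[0.07,0.84,0,-0.13],[0.08,0.9,0,-0.15],[0.08,0.9,0,-0.17],[0.08,0.9,0,-0.188],[0.08,0.9,0,-0.207],[0.08,0.9,0,-0.226],[0.08,0.9,0,-0.245],[0.08,0.9,0,-0.265],[0.08,0.9,0,-0.267],[0.08,0.9,0,-0.267],[0.08,0.9,0,-0.267]]'; python3 go.py .569 -.1350 .1 98.5
```

```text
time: 30.22
position: [0.5425, 0.0539, 0.0789]
tool_rot: [0.654, 0.757, -0.0, -0.0]
ft_force: [0.7, -0.4, -0.6]
grip_width: 0.0872
grip_force: 0.0
pos [0.5425 0.0539 0.0789] yaw 98.4 row [-0.636 -0.004  0.019] -0.0004 q6 -0.25 min rows 4.6
```

```bash
python3 -m handwheel '[[-0.1,0,0,0],[-0.23,0,0,0],[-0.36,0,0,0],[-0.49,0,0,0],[-0.6,-0.004,0,0],[-0.636,-0.004,0.0,0],[-0.636,-0.004,0.0,0],[-0.636,-0.004,0.0,0],[-0.636,-0.004,0,0]]'
python3 - <<'E'
from fit import *
c=cam('wrist')
for d in vision.outline_of('wrist','small_box_mid')[:2]:
    m=d['mask']; rc=np.argwhere(m); print(d['conf'],rc.min(0),rc.max(0),fit([(c,m.astype(np.float32))],S['small_box_mid'],(.569,-.135)))
E
python3 go.py .569 -.1350 .016 98.5
```

```text
time: 30.97
position: [0.5688, -0.133, 0.0791]
tool_rot: [0.653, 0.758, -0.0, -0.001]
ft_force: [-0.3, 0.6, -0.6]
grip_width: 0.0871
grip_force: 0.0
0.85 [167 207] [234 292] (array([ 0.56928969, -0.13484705,  3.2909087 ]), np.float64(0.014780521392822266))
pos [ 0.5691 -0.1328  0.0793] yaw 98.6 row [-0.008 -0.001  0.301] 0.0003 q6 -0.57 min rows 2.2
```

```bash
python3 -m handwheel '[[-0.007,-0.001,0.06,0],[-0.007,-0.001,0.13,0],[-0.007,-0.001,0.2,0],[-0.007,-0.001,0.26,0],[-0.007,-0.001,0.301,0],[-0.007,-0.001,0.301,0],[-0.007,-0.001,0.301,0]]'
python3 -m handwheel '[[0,0,0,0],[0,0,0,0],[0,0,0,0],[0,0,0,0],[0,0,0,0],[0,0,0,0],[0,0,0,0],[0,0,0,0]]' 0 20; python3 go.py .5085 .323 .1 92.3
```

```text
time: 31.65
position: [0.5695, -0.136, -0.0112]
tool_rot: [0.652, 0.758, -0.0, -0.001]
ft_force: [-0.6, -1.0, -0.4]
grip_width: 0.0872
grip_force: 0.0
time: 32.32
position: [0.5702, -0.1373, -0.0102]
tool_rot: [0.653, 0.758, 0.0, 0.0]
ft_force: [-0.0, -0.8, 5.3]
grip_width: 0.0615
grip_force: 20.0
pos [ 0.5702 -0.1373 -0.0102] yaw 98.5 row [ 1.548  0.024 -0.278] 0.0172 q6 -0.58 min rows 11.3
```

```bash
python3 -m handwheel '[[0,0,-0.1,0],[0,0,-0.2,0],[0,0,-0.3,0],[0,0,-0.36,0],[0.05,0,-0.36,0],[0.15,0,-0.36,0.005],[0.28,0,-0.36,0.01],[0.41,0,-0.36,0.017],[0.54,0.01,-0.36,0.017],[0.67,0.01,-0.36,0.017],[0.8,0.01,-0.36,0.017],[0.9,0.01,-0.36,0.017],[0.9,0.01,-0.36,0.017],[0.9,0.01,-0.36,0.017],[0.9,0.01,-0.36,0.017]]'; python3 go.py .5085 .3205 .08 92.3
```

```text
time: 33.57
position: [0.532, 0.1306, 0.0962]
tool_rot: [0.692, 0.722, -0.001, -0.0]
ft_force: [-0.1, -0.6, -0.7]
grip_width: 0.0622
grip_force: 20.0
pos [0.532  0.1306 0.0962] yaw 92.4 row [ 0.636 -0.051  0.144] 0.0004 q6 -0.01 min rows 4.7
```

```bash
python3 -m handwheel '[[0.1,-0.01,0.04,0],[0.22,-0.02,0.08,0],[0.34,-0.03,0.12,0],[0.46,-0.04,0.144,0],[0.56,-0.05,0.144,0],[0.636,-0.051,0.144,0],[0.636,-0.051,0.144,0],[0.636,-0.051,0.144,0],[0.636,-0.051,0.144,0],[0.636,-0.051,0.144,0]]'
python3 - <<'E'
from fit import *
c=cam('wrist'); save(c,'w8.png')
K=lambda L,W,z,x,y,a:[ [x+i*L/2*np.cos(a)-j*W/2*np.sin(a),y+i*L/2*np.sin(a)+j*W/2*np.cos(a),z] for i,j in((1,1),(1,-1),(-1,-1),(-1,1))]
print(w2px(c,K(.14,.066,.039,.5087,.3227,.04)).round())
E
python3 go.py .5085 .3205 .023 92.3
```

```text
time: 34.4
position: [0.51, 0.3185, 0.0537]
tool_rot: [0.693, 0.721, -0.001, -0.0]
ft_force: [-0.4, -0.0, 0.5]
grip_width: 0.0618
grip_force: 20.0
[[159. 357.]
 [254. 349.]
 [254. 146.]
 [159. 137.]]
pos [0.5101 0.3186 0.0539] yaw 92.2 row [ 0.007 -0.005  0.193] -0.0002 q6 0.33 min rows 1.4
```

View pics/w8.png

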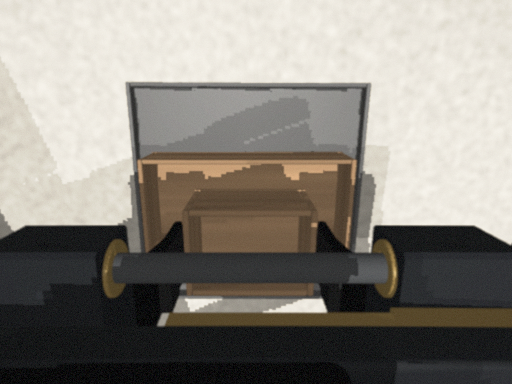

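The wrist view shows the large box's far rim at row 154, columns 138–357, level with the picture and about 3 mm further out than predicted. The held small box is inside it laterally. I'll place it at TCP y = 0.323.

```bash
python3 -m handwheel '[[0.014,-0.004,0.03,0],[0.014,-0.004,0.07,0],[0.014,-0.004,0.11,0],[0.014,-0.004,0.15,0],[0.014,-0.004,0.18,0],[0.014,-0.004,0.188,0],[0.014,-0.004,0.193,0],[0.014,-0.004,0.193,0]]'; python3 go.py .5085 .323 .023 92.3
```

```text
time: 35.12
position: [0.5073, 0.3241, -0.0043]
tool_rot: [0.692, 0.722, -0.001, -0.0]
ft_force: [-1.3, -0.6, 2.0]
grip_width: 0.0621
grip_force: 20.0
pos [ 0.5073  0.3241 -0.0043] yaw 92.4 row [-0.004  0.004 -0.001] 0.0003 q6 0.34 min rows 0.0
```

```bash
python3 -m handwheel '[[0,0,0,0],[0,0,0,0],[0,0,0,0],[0,0,0,0],[0,0,-0.1,0],[0,0,-0.2,0],[0,0,-0.3,0],[0,0,-0.36,0],[0,0,-0.36,0],[0,0,-0.36,0]]' 80;  python3 - <<'E'
from fit import *
vs=[]
for n in('scene','side','wrist'):
    c=cam(n); D=[d for d in vision.outline_of(n,'small_box_mid') if np.linalg.norm(px2w(c,d['point'],.03)[0]-[.508,.3235])<.05]
    if n=='wrist': cv2.imwrite('pics/w9.png',c['frame'][:,:,::-1])
    if D: vs.append((c,D[0]['mask'].astype(np.float32))); print(n,D[0]['conf'],[fit([vs[-1]],(.062,.044,z,.046),(.508,.3235)) for z in((.006,.025,.039))])
E
python3 go.py .578 -.025 .1 92.3
```

```text
time: 35.95
position: [0.5091, 0.3249, 0.1051]
tool_rot: [0.692, 0.722, 0.001, 0.001]
ft_force: [-0.7, -0.0, -0.9]
grip_width: 0.0695
grip_force: 0.0
scene 0.96 [(array([0.50794294, 0.32560295, 0.08266106]), np.float64(0.12487989664077759)), (array([0.51002185, 0.32731239, 0.03626154]), np.float64(0.11209332942962646)), (array([0.51281215, 0.33063982, 3.21143835]), np.float64(0.2229437232017517))]
side 0.68 [(array([0.50955848, 0.34385455, 2.76114882]), np.float64(0.38299626111984253)), (array([0.50597128, 0.33104326, 3.07427755]), np.float64(0.18995630741119385)), (array([ 0.50403178,  0.32157046, -0.01319405]), np.float64(0.13912475109100342))]
wrist 0.94 [(array([0.50784265, 0.32534765, 3.18372163]), np.float64(0.05401414632797241)), (array([0.50778739, 0.32715963, 0.04268003]), np.float64(0.021825730800628662)), (array([0.50776778, 0.32781035, 0.04183244]), np.float64(0.05876719951629639))]
pos [0.5074 0.3241 0.1026] yaw 92.4 row [-1.172  0.187  0.099] 0.0002 q6 0.34 min rows 8.6
```

View pics/w9.png

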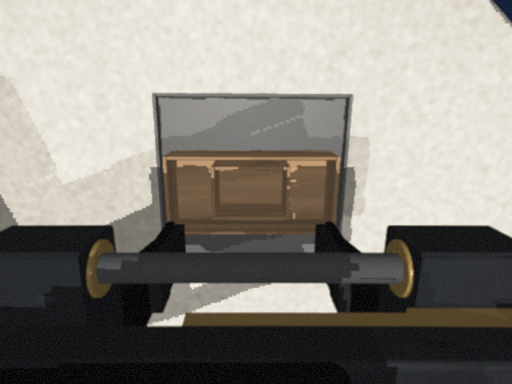

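The wrist view shows the small box nested flat inside the large one, at about (row 188, col 252). Next is the sharpener.

```bash
python3 -m handwheel '[[-0.1,0.02,0,0],[-0.23,0.04,0,0],[-0.36,0.06,0,0],[-0.49,0.08,0,0],[-0.62,0.1,0,0],[-0.75,0.12,0,0],[-0.8,0.187,0.05,0],[-0.8,0.187,0.05,0],[-0.8,0.187,0.05,0],[-0.8,0.187,0.05,0]]' 65; python3 go.py .578 -.025 .1 92.3;  python3 - <<'E'
from fit import *
c=cam('wrist')
for d in vision.outline_of('wrist','sharpener_mid')[:2]:
    m=d['mask']; rc=np.argwhere(m); print(d['conf'],rc.min(0),rc.max(0),fit([(c,m.astype(np.float32))],S['sharpener_mid'],(.578,-.025),True))
E
```

```text
time: 37.08
position: [0.5733, 0.0873, 0.0882]
tool_rot: [0.692, 0.722, -0.001, -0.001]
ft_force: [1.0, -0.2, 0.2]
grip_width: 0.0569
grip_force: 0.0
pos [0.5733 0.0873 0.0882] yaw 92.4 row [-0.375  0.     0.05 ] 0.0002 q6 -0.08 min rows 2.7
0.63 [290 237] [311 261] (array([ 0.57760705,  0.01471049, -0.20586632]), np.float64(0.7413344383239746))
```

```bash
python3 -m handwheel '[[-0.1,0,0.02,0],[-0.22,0,0.05,0],[-0.32,0,0.05,0],[-0.375,0,0.05,0],[-0.375,0,0.05,0],[-0.375,0,0.05,0],[-0.375,0,0.05,0]]' 65; python3 go.py .578 -.025 .042 92.3
```

```text
time: 37.77
position: [0.5785, -0.0238, 0.0743]
tool_rot: [0.692, 0.722, 0.0, -0.0]
ft_force: [1.2, 0.1, -0.5]
grip_width: 0.0569
grip_force: 0.0
pos [ 0.5785 -0.0238  0.0743] yaw 92.5 row [-0.004 -0.002  0.198] 0.0004 q6 -0.28 min rows 1.4
```

```bash
python3 -m handwheel '[[-0.004,-0.002,0.05,0],[-0.004,-0.002,0.1,0],[-0.004,-0.002,0.15,0],[-0.004,-0.002,0.185,0],[-0.004,-0.002,0.198,0],[-0.004,-0.002,0.198,0],[-0.004,-0.002,0.198,0]]'
python3 -m handwheel '[[0,0,0,0],[0,0,0,0],[0,0,0,0],[0,0,0,0],[0,0,0,0],[0,0,0,0],[0,0,0,0],[0,0,0,0],[0,0,0,0]]' 0 20; python3 go.py .508 .325 .1 92.3
```

```text
time: 38.35
position: [0.5786, -0.0259, 0.0149]
tool_rot: [0.692, 0.722, 0.0, 0.0]
ft_force: [0.9, 0.4, 0.3]
grip_width: 0.0564
grip_force: 0.0
time: 39.1
position: [0.5785, -0.0266, 0.0148]
tool_rot: [0.692, 0.722, 0.0, 0.0]
ft_force: [-0.1, -0.4, 1.9]
grip_width: 0.0233
grip_force: 20.0
pos [ 0.5785 -0.0266  0.0148] yaw 92.4 row [ 1.181 -0.186 -0.194] 0.0002 q6 -0.28 min rows 8.7
```

```bash
python3 -m handwheel '[[0,0,-0.08,0],[0,0,-0.18,0],[0,0,-0.27,0],[0.06,-0.01,-0.27,0],[0.16,-0.03,-0.27,0],[0.28,-0.05,-0.27,0],[0.4,-0.07,-0.27,0],[0.52,-0.09,-0.27,0],[0.62,-0.1,-0.27,0],[0.7,-0.1,-0.27,0],[0.7,-0.1,-0.27,0],[0.7,-0.1,-0.27,0],[0.7,-0.1,-0.27,0]]'; python3 go.py .508 .325 .1 92.3
```

```text
time: 40.18
position: [0.5396, 0.1816, 0.0955]
tool_rot: [0.692, 0.722, -0.0, 0.0]
ft_force: [-0.3, -1.7, 0.1]
grip_width: 0.0235
grip_force: 20.0
pos [0.5396 0.1816 0.0955] yaw 92.4 row [ 0.482 -0.085  0.075] 0.0003 q6 0.09 min rows 3.6
```

```bash
python3 -m handwheel '[[0.08,-0.01,0,0],[0.18,-0.03,0,0],[0.3,-0.05,0,0],[0.42,-0.07,0,0],[0.48,-0.085,0,0],[0.48,-0.085,0,0],[0.48,-0.085,0,0],[0.48,-0.085,0,0],[0.48,-0.085,0,0]]'; python3 go.py .508 .3245 .051 92.3
```

```text
time: 40.93
position: [0.5089, 0.3229, 0.0955]
tool_rot: [0.693, 0.721, -0.0, 0.0]
ft_force: [0.1, -0.4, 0.0]
grip_width: 0.0232
grip_force: 20.0
pos [0.5089 0.3229 0.0955] yaw 92.2 row [ 0.006 -0.003  0.238] -0.0002 q6 0.34 min rows 1.7
```

```bash
python3 -m handwheel '[[0.005,-0.003,0.05,0],[0.005,-0.003,0.1,0],[0.005,-0.003,0.15,0],[0.005,-0.003,0.19,0],[0.005,-0.003,0.215,0],[0.005,-0.003,0.23,0],[0.005,-0.003,0.238,0],[0.005,-0.003,0.238,0]]'
python3 -m handwheel '[[0,0,0,0],[0,0,0,0],[0,0,0,0],[0,0,0,0],[0,0,0,0],[0,0,-0.1,0],[0,0,-0.2,0],[0,0,-0.3,0],[-0.05,0,-0.4,0],[-0.17,0,-0.4,0],[-0.29,0,-0.4,0],[-0.41,0,-0.4,0],[-0.5,0,-0.4,0],[-0.5,0,-0.4,0],[-0.5,0,-0.4,0],[-0.5,0,-0.4,0]]' 60
python3 - <<'E'
from h import *
a=cam('scene');b=cam('side');w=cam('wrist')
z=lambda c,r,q,h,v:cv2.resize(c['frame'][r:r+h,q:q+v],(400,300))
cv2.imwrite('pics/end.png',np.vstack([np.hstack([z(a,215,265,120,150),z(b,70,130,120,150)]),np.hstack([z(a,90,120,90,120),z(w,0,0,384,512)])])[:,:,::-1])
E
```

```text
time: 41.6
position: [0.5077, 0.3261, 0.0243]
tool_rot: [0.692, 0.722, 0.0, 0.0]
ft_force: [0.4, -0.5, -0.4]
grip_width: 0.0232
grip_force: 20.0
time: 42.93
position: [0.5137, 0.1768, 0.1444]
tool_rot: [0.692, 0.721, 0.0, -0.0]
ft_force: [0.3, 0.4, 0.6]
grip_width: 0.0525
grip_force: 0.0
```

View pics/end.png

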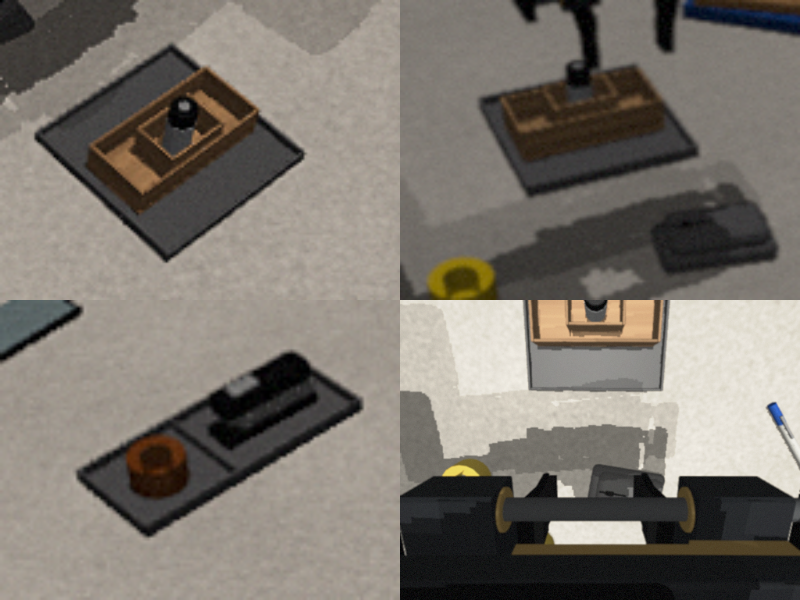

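The views show the sharpener upright in the small box (at (182,120) in the first panel), the nested boxes flat in the tray, the tape in the square bay and the stapler in the long bay. The arm is clear, so I'm handing in.

```bash
python3 -c "
from rig import job
print(job.hand_in())"
```

```text
the job is handed in; nothing more can be done
None
```

Both kits are made up and the job is handed in at about 43 s: the last pictures show the boxes nested with the sharpener upright, and the tape and stapler in their bays. The mouse and eraser were not touched; the hand-in returned no verdict.

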